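Shut the bowl warmer's door

TASK

The door of the larger of the two stainless cabinets, the bowl warmer, has been left standing open. Push it shut until it snaps home on its roller catch and stays closed. Leave the smaller cabinet's door standing open just as it is: it is airing.

Things in the scene. Friction and masses are not known exactly. Their poses are not given: they have to be found in the camera images.
- warmer_door (a joint): opening angle (rad) of the larger cabinet's door: 0 shut, larger is further open; starts at 0.45 to 0.85. The cabinet is a plain stainless box, fixed, 290 wide, 220 deep, 210 high, front towards the robot. The door stays where it is left. A sprung roller catch resists from about 0.09 to 0.04 rad (about 7 N of push 190 mm from the hinge), then pulls the door home and holds it at 0.
- warmer_hinge (a point): on the vertical hinge axis of the larger cabinet's door, level with the door's top edge (202 mm above the counter; lower edge 19 mm). The hinge is at its left (+y) edge. Axes turn with the door: z up, -y from the hinge along the door (290 mm long), -x out of its outer face, which holds the hinge axis; panel 18 mm thick behind it. Seen from above it shuts counter-clockwise.
- warmer_door_face (a point): on the outer face of the larger cabinet's door at its top edge (202 mm above the counter), 190 mm from the hinge axis; axes as for warmer_hinge. The plain face below is a good place to push. A black upright bar handle, 90 mm long, centred 111 mm above the counter and standing 35 mm off the face, is 265 mm from the hinge.
- dryer_door_edge (a point): top of the free edge, outer face, of the smaller cabinet's open door, to be left alone (same stainless make, 200 wide, 180 deep, 165 high; door top 157 mm above the counter, hinge at its left, +y, edge, 200 mm from this point; -y runs from hinge to free edge). The two cabinets stand side by side, either one on the left.

How it is judged:
By the outcome, as a careful person would: the job done as asked, in the order asked, and still so for the second after the job is handed in, with the robot touching nothing.
It also fails if it takes over 40 s, if anything falls off the work surface, if the arm or the gripper's body presses on something with over 40 N, if the wrist force passes 120 N, or if a joint passes its speed limit or range.

ROBOT

A 7-joint arm with a two-finger parallel gripper is mounted at the origin on the work surface. World frame = base frame: x ahead of the robot, y to its left, z up, the work surface at z = 0. Lengths are in m, angles in rad, forces in N, time in s.
With the tool pointing down it reaches from about 0.4 to 0.875 m from the base axis. Payload 6.5 kg.
Tool frame: the origin (TCP) lies midway between the tips of the shut fingers; the grasp point (between the pads) lies 19 mm behind it (manip.grasp_offset is the z of the grasp point in the tool frame, in m); z points along the fingers, y is the line along which they close (so a half turn about z gives the same grasp; the last joint's range is limited). The gripper opens to 88 mm and grips with 3 to 60 N. Pads are 18 mm wide; open, the fingers measure 123 mm over their backs; the gripper's body (75 mm by 187 mm) begins 45 mm behind the grasp point.
Start: joints at [-1.394, 0.536, -0.004, 1.538, 0.003, 1.067, -0.071], TCP at [0.156, 0.631, 0.239] pointing down, gripper open.
Joint ranges: [-2.7, 2.7], [-0.37, 2.16], [-1.27, 1.26], [0.24, 2.4], [-1.31, 4.45], [0.19, 1.91], [-2.76, 2.76]. Speed limits (rad/s): [2.39, 2.39, 3.14, 3.14, 3.14, 3.14, 3.14].

INTERFACE

Orientations are given as a unit quaternion [x, y, z, w].
In Python, from station import manip, cams gives the robot as it stands.
- The arm moves only by the tool carry_out, never from a script. Its argument "commands" is one flat list of numbers, 5 for each row, row after row: the closure, from 0 (fully open) to 1 (shut), then the shift along the world's x, y, z scaled (see below), then the turn about the world's z scaled (see below). A call has exactly 8 rows; each row shifts and turns the commanded pose from where the row before left it; what a row does not reach is not made up. The controller multiplies each number of a shift by 1 m and each number of a turn by 0.1 rad. A row lasts 1/12 s, in which the tool goes at most 41.7 mm and 7.16 degrees, less where a joint would pass 70% of its speed; a pose out of reach is approached as far as the arm can. A call with a number of a shift or a turn outside -1 to 1 is refused whole. A call with a gripper value outside its range is refused whole. The fingers move at their own pace and stop on an object; "force" is the grip in N (left out, the last holds). Time passes only in rows, so rows that do not move let the fingers close, or fill a call up. It gives the time, the measured TCP pose, the force, the opening and the grip force at its end, in the units of the state.
- manip.observe(): the state, without advancing time (a new reading comes with each control period).
- cams.capture(name): name is "scene" or "top" or "wrist"; returns (picture, depth): 420x560x3 uint8, red, green, blue; 420x560 float32, m along the optical axis (not along the pixel's ray), 0 where there is no reading.
- cams.camera_info(name): a dict with "K" (3x3 intrinsics, pixels), "camera_from_world" (4x4, takes a point from world to camera coordinates). Camera axes: x right, y up, looking along -z (the intrinsics and any distortion apply to the point x, -y, -z); pixel columns grow to the right and rows downward; lengths in m; the calibration is good to about 2 mm. A picture is of the moment at which its call begins: read the wrist's pose just before it. camera_info takes no time and is no camera call; for the wrist camera it gives the pose at the moment of the call.
- manip.job_done(): hands the job in; it is judged then, once.
The state is a dict: "clock": time; "joint_pos": joint angles; "dq": joint speeds; "tau": joint torques, N m; "eef_pos": TCP position; "tcp_rot": TCP orientation; "wrist_force": force on the tool from outside, world axes, zero at the start; "moment": the same for the moment, N m; "grip_width": finger opening in m; "gripper_force": force on a finger pad.
Only numpy, scipy, OpenCV 4.12 (cv2) and the standard library are available. Lean on these libraries where they do the work, as an engineer would, in place of code of your own. Each camera call takes 0.05 s, during which the arm holds its last target. There are 200 camera calls.

## Working session

There is one attempt and no reset: what is moved stays moved. The work goes in short steps, Python scripts to look and compute and a tool call to move; the robot and the scene stay as the last step left them, time stands still between calls to the robot, and variables do not carry over. Pictures are saved under pics/ and viewed, at most 10 in all, crops included, and the job is handed in when it is done.

Besides the shell and the picture viewer there is one more tool, called as name(argument=value, ...), one argument or row to a line, values as JSON. carry_out: Moves the arm, as the interface text tells. Its arguments: {"type":"object","properties":{"commands":{"type":"array","items":{"type":"number","minimum":-1,"maximum":1}},"force":{"type":"number"}},"required":["commands"]}

```bash
mkdir -p pics
python3 - <<'E'
from station import manip,cams
import cv2,numpy as np
s=manip.observe();print(s['clock'],s['eef_pos'],s['tcp_rot'],s['grip_width'])
for n in('top','scene'):
    p,d=cams.capture(n);i=cams.camera_info(n)
    cv2.imwrite(f'pics/{n}0.png',p[:,:,::-1]);np.savez(f'{n}0.npz',p=p,d=d,K=i['K'],T=i['camera_from_world'])
    print(n,i)
E
```

```text
0.0 [0.15616148 0.63032018 0.23782371] [ 1.21075537e-01  9.92642906e-01 -8.79298571e-04 -3.69283071e-05] 0.08820738942972638
top {'K': array([[389.87985499,   0.        , 280.93159444],
       [  0.        , 389.87985499, 205.92133266],
       [  0.        ,   0.        ,   1.        ]]), 'camera_from_world': array([[ 0.0024863 , -0.99973159, -0.02303386,  0.04532049],
       [ 0.98701474, -0.00124613,  0.16062489, -0.61709913],
       [-0.16061048, -0.02313412,  0.98674672, -1.03697011],
       [ 0.        ,  0.        ,  0.        ,  1.        ]])}
scene {'K': array([[439.87332336,   0.        , 278.70331541],
       [  0.        , 439.87332336, 205.24223361],
       [  0.        ,   0.        ,   1.        ]]), 'camera_from_world': array([[-0.39411526,  0.9190325 , -0.00724035,  0.2064906 ],
       [-0.50642279, -0.21058531,  0.83617569,  0.18183584],
       [ 0.76694792,  0.33321628,  0.54841389, -1.48000853],
       [ 0.        ,  0.        ,  0.        ,  1.        ]])}
```

View pics/top0.png

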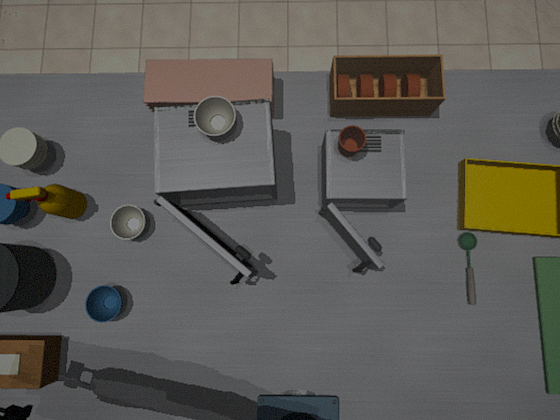

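View pics/scene0.png

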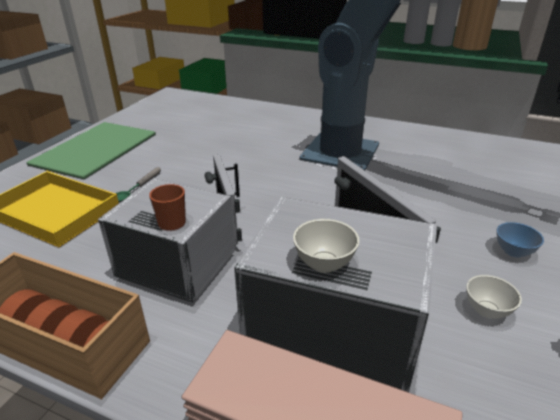

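```bash
cat > h.py <<'E'
import numpy as np
def ray(u,v,z,K,T):
    R=T[:3,:3];c=-R.T@T[:3,3]
    d=R.T@np.array([(u-K[0,2])/K[0,0],-(v-K[1,2])/K[1,1],-1])
    return c+d*(z-c[2])/d[2]
def cloud(d,K,T):
    v,u=np.mgrid[:d.shape[0],:d.shape[1]]
    c=np.stack([(u-K[0,2])/K[0,0]*d,-(v-K[1,2])/K[1,1]*d,-d],-1)
    return (c-T[:3,3])@T[:3,:3]
E
python3 - <<'E'
import numpy as np,cv2
from h import *
f=np.load('top0.npz');K,T,d=f['K'],f['T'],f['d'];P=cloud(d,K,T)
for n,a,z in(('warm',(150,190,270,290),.202),('dry',(315,200,395,275),.157)):
    u0,v0,u1,v1=a;m=np.zeros(d.shape,bool);m[v0:v1,u0:u1]=1
    m&=(abs(P[...,2]-z)<.012)&(d>0)
    k,l,st,_=cv2.connectedComponentsWithStats(m.astype(np.uint8))
    j=1+st[1:,4].argmax();q=P[l==j];r=cv2.minAreaRect(q[:,:2].astype(np.float32))
    print(n,st[1:].tolist(),r,cv2.boxPoints(r).round(3).tolist(),np.median(q[:,2]))
for n,p,z in(('wcab fl',(157,201),.21),('wcab front r',(274,187),.21),('hinge',(158,199),.202),('free',(248,277),.202),('dfree',(378,270),.157),('bowl front',(216,140),.24)):print(n,ray(*p,z,K,T).round(3))
print('max z near door',[ (P[v0:v1,u0:u1,2].max()).round(3) for u0,v0,u1,v1 in((150,210,300,360),(60,200,150,330))])
p=f['p'][180:300,140:400,::-1];cv2.imwrite('pics/c.png',cv2.resize(p,None,fx=3,fy=3,interpolation=cv2.INTER_CUBIC))
E
```

```text
warm [[154, 190, 43, 4, 93], [154, 195, 98, 82, 969]] ((0.5240380167961121, 0.2306516468524933), (0.2951362133026123, 0.02550460398197174), 52.40758514404297) [[0.42399999499320984, 0.12200000137090683], [0.4440000057220459, 0.10599999874830246], [0.6240000128746033, 0.3400000035762787], [0.6039999723434448, 0.35499998927116394]] 0.20569996233879642
dry [[322, 202, 62, 66, 669]] ((0.5317859649658203, -0.13538414239883423), (0.20735235512256622, 0.024936415255069733), 41.3901252746582) [[0.44600000977516174, -0.19499999284744263], [0.4620000123977661, -0.21299999952316284], [0.6179999709129333, -0.07599999755620956], [0.6010000109672546, -0.05700000002980232]] 0.16050464973509168
wcab fl [0.603 0.339 0.21 ]
wcab front r [0.637 0.059 0.21 ]
hinge [0.61  0.34  0.202]
free [0.425 0.119 0.202]
dfree [ 0.441 -0.193  0.157]
bowl front [0.745 0.196 0.24 ]
max z near door [np.float64(1.123), np.float64(1.123)]
```

View pics/c.png

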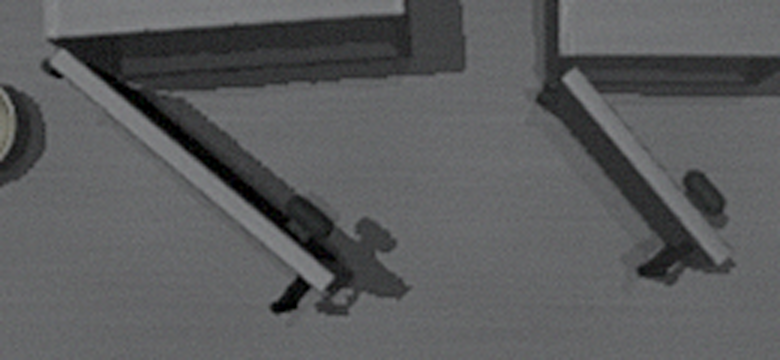

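The larger cabinet is on the left. Its door's top edge runs from the hinge at crop (60,50) to the free end at (325,288), with the handle on the robot side at (285,305). The smaller door, on the right, stays as it is. The larger door is open about 0.78 rad. I'll shut the fingers and lift first.

carry_out(
  commands=[1,0,0,0.03,0,1,0,0,0.03,0,1,0,0,0.03,0,1,0,0,0.03,0,1,0,0,0.03,0,1,0.02,-0.028,0,0,1,0.02,-0.028,0,0,1,0.02,-0.028,0,0],
  force=20,
)

```text
clock: 0.77
eef_pos: [0.2166, 0.546, 0.3886]
tcp_rot: [0.121, 0.993, 0.0, 0.0]
wrist_force: [0.7, 0.9, -0.5]
grip_width: 0.0368
gripper_force: 0.0
```

carry_out(
  commands=[1,0.023,-0.032,0,0,1,0.023,-0.032,0,0,1,0.023,-0.032,0,0,1,0.023,-0.032,0,0,1,0.023,-0.032,0,0,1,0.023,-0.032,0,0,1,0.023,-0.032,0,0,1,0.023,-0.032,0,0],
)

```text
clock: 1.43
eef_pos: [0.4008, 0.289, 0.3886]
tcp_rot: [0.121, 0.993, -0.0, -0.0]
wrist_force: [0.0, -0.0, -0.0]
grip_width: 0.0002
gripper_force: 0.0
```

carry_out(
  commands=[1,0.02,-0.03,0,0,1,0.02,-0.03,0,0,1,0,0,-0.037,0,1,0,0,-0.037,0,1,0,0,-0.037,0,1,0,0,-0.037,0,1,0,0,-0.037,0,1,0,0,-0.037,0],
)

```text
clock: 2.1
eef_pos: [0.4399, 0.2307, 0.1651]
tcp_rot: [0.121, 0.993, 0.0, 0.0]
wrist_force: [0.0, 0.8, 0.0]
grip_width: 0.0006
gripper_force: 0.0
```

Run:
```python
from station import cams
import cv2
p,_=cams.capture('top');cv2.imwrite('pics/t1.png',p[150:350,60:400,::-1])
# waypoints of the TCP for opening angle a, 190 mm from hinge, 15 mm off the face
import numpy as np
H=np.array([.606,.347]);b=np.arctan2(-.993,.12)
for a in(.78,.6,.45,.3,.2,.1,.05,0,-.03):
    t=b-a;print(a,(H+.19*np.array([np.cos(t),np.sin(t)])+.015*np.array([np.sin(t),-np.cos(t)])).round(3))
```

```text
0.78 [0.478 0.206]
0.6 [0.505 0.185]
0.45 [0.53  0.172]
0.3 [0.557 0.163]
0.2 [0.576 0.159]
0.1 [0.595 0.157]
0.05 [0.604 0.156]
0 [0.614 0.157]
-0.03 [0.62  0.157]
```

View pics/t1.png

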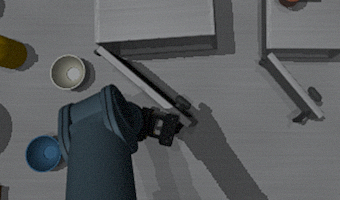

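The gripper, at crop (160,125), is on the robot side of the door, clear of the cabinets and the small door. Next is the push along the arc.

carry_out(
  commands=[1,0.01,-0.006,0,0,1,0.01,-0.006,0,0,1,0.01,-0.006,0,0,1,0.01,-0.006,0,0,1,0.013,-0.011,0,0,1,0.013,-0.011,0,0,1,0.012,-0.006,0,0,1,0.012,-0.006,0,0],
)

```text
clock: 2.82
eef_pos: [0.5325, 0.1721, 0.1682]
tcp_rot: [0.122, 0.993, 0.001, 0.001]
wrist_force: [-1.0, 1.6, 0.6]
grip_width: 0.0003
gripper_force: 0.7
```

carry_out(
  commands=[1,0.008,-0.003,0,0,1,0.008,-0.003,0,0,1,0.008,-0.003,0,0,1,0.008,-0.002,0,0,1,0.008,-0.001,0,0,1,0.008,-0.001,0,0,1,0.007,-0.001,0,0,1,0.007,0,0,0],
)

```text
clock: 3.48
eef_pos: [0.5907, 0.1589, 0.1663]
tcp_rot: [0.121, 0.993, -0.001, -0.003]
wrist_force: [-12.9, -1.9, 10.1]
grip_width: 0.0004
gripper_force: 6.3
```

carry_out(
  commands=[1,0.003,0,0,0,1,0.003,0,0,0,1,0.003,0,0,0,1,0.003,0,0,0,1,0.002,0,0,0,1,0.002,0,0,0,1,0,0,0,0,1,0,0,0,0],
)

```text
clock: 4.15
eef_pos: [0.6044, 0.1593, 0.1662]
tcp_rot: [0.12, 0.993, -0.001, -0.004]
wrist_force: [-14.3, -1.3, 11.0]
grip_width: 0.0008
gripper_force: 7.5
```

Run:
```python
from station import cams
import cv2
p,_=cams.capture('top');cv2.imwrite('pics/t2.png',cv2.resize(p[150:300,120:400,::-1],None,fx=2.5,fy=2.5))
```

```text
(no output)
```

View pics/t2.png

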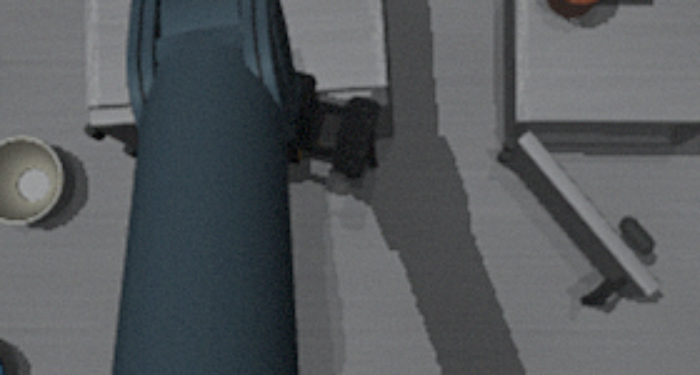

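The door looks nearly flush, but the arm hides much of it and the force hasn't dropped. The small door is unchanged. I'll push a few millimetres more.

carry_out(
  commands=[1,0.002,0,0,0,1,0.002,0,0,0,1,0.002,0,0,0,1,0.002,0,0,0,1,0.0,0,0,0,1,0.0,0,0,0,1,0,0,0,0,1,0,0,0,0],
)

```text
clock: 4.87
eef_pos: [0.6046, 0.1593, 0.1662]
tcp_rot: [0.12, 0.993, -0.002, -0.013]
wrist_force: [-44.1, -4.5, 33.8]
grip_width: 0.0006
gripper_force: 21.8
```

The force rose with no motion, so it's at a hard stop. Back off and check.

carry_out(
  commands=[1,-0.01,0,0,0,1,-0.02,0,0,0,1,-0.03,0,0,0,1,-0.03,0,0,0,1,-0.03,0,0,0,1,-0.03,0.02,0,0,1,-0.02,0.03,0,0,1,0,0,0,0],
)

```text
clock: 5.53
eef_pos: [0.4424, 0.2148, 0.1667]
tcp_rot: [0.117, 0.993, 0.001, -0.001]
wrist_force: [-0.3, 1.1, -0.2]
grip_width: 0.0005
gripper_force: 0.0
```

Run:
```python
from station import cams
import cv2
p,_=cams.capture('top');cv2.imwrite('pics/t3.png',cv2.resize(p[80:300,120:400,::-1],None,fx=2.5,fy=2.5))
p,_=cams.capture('scene');cv2.imwrite('pics/s3.png',p[:,:,::-1])
```

```text
(no output)
```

View pics/t3.png

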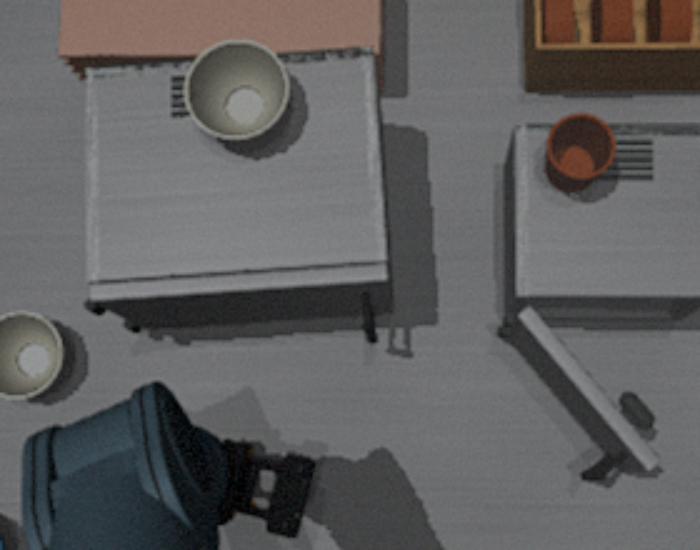

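View pics/s3.png

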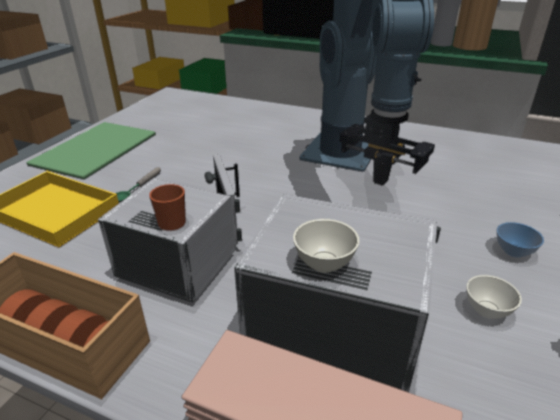

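The door top, crop (92,298) to (385,280), is parallel and tight to the cabinet front. The small door hasn't moved, and the gripper is clear.

```bash
python3 -c "
from station import manip
print(manip.job_done())"
```

```text
the job is handed in; nothing more can be done
None
```

The bowl warmer's door is shut and stayed closed when the arm backed off, the smaller cabinet's door stands open as it was, and the job is handed in with the arm clear; one last push on the already-shut door read 44 N at the wrist (under the 120 N limit).

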